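Turn a flange bearing unit over in the turnover jig

TASK

Lift the square four-hole flange bearing unit from the bench and seat it flat, hub up, in the hinged cradle of the turnover jig, and let go of it. Then swing the cradle by its bar handle steadily all the way over, so that the unit drops hub-down into the open nest on the other side, and let go, leaving the cradle lying fully over on top of the nest.

Things in the scene. Friction and masses are not known exactly. Their poses are not given: they have to be found in the camera images.
- square_unit: Dull grey cast unit: square flange 76 x 76 x 10 mm, a hole in each corner, and a round hub 34 mm across rising 30 mm from its middle; about 0.3 kg. Starts hub up on the bench, left or right of the jig. Origin: centre of the flange's flat back; z out through the hub, x, y along the sides. Grip the hub just above the flange. Units with round or oblong flanges are bystanders.
- cradle_seat (a point): Floor centre of the hinged tray; turns with it. x along the hinge, y outward to the handle, z up at the start. Flange back rests here, sides along x, y. Tray 90 mm wide (x) at the floor, 108 at the top of its 11 mm leaning walls. Two tabs 45 mm high at y = -48 mm carry the unit in the swing: lower it with fingers on its +x and -x sides. Hinge line: y = -68, z = +12 mm.
- cradle (a joint): Tray angle: 0 open, 1.57 upright, 3.14 fully over; moves freely, falls if let go. Handle: 10 mm bar along x at y = +109, z = +12 mm from cradle_seat, 177 mm from the hinge, 74 mm clear between its arms, 45 mm clear to the tray. Pinched from above, fingers either side (along y), it turns in the grip as the gripper, always pointing down, follows the half circle. The unit tips out beyond about 2.0.
- nest_ledge (a point): Centre of the fixed open nest on the jig's -y side, level with its two ledges, 40 mm above the bench; x along the hinge, y towards the hinge, z up. Hinge line: y = +62, z = +10 mm (50 mm above the bench). Turned unit: flange on the ledges, hub hanging between, origin 10 mm above this point. Walls lean outward, 90 mm apart. With the tray fully over, its bar is at y = -115, z = +10 mm.
Not all that is in view belongs to the job. Leave any green or orange look-alike of the square_unit alone.

How it is judged:
On the way, in this order (a step that is already met when the one before it is completed fails the run):
1. the square unit is seated flat and hub up in the open cradle, within 15 mm of its centre, and let go (value of joint cradle below 0.1 rad and horizontal distance between square_unit and cradle_seat below 0.015 m and z of square_unit in the frame of cradle_seat between -0.005 and 0.005 m and angle between square_unit's own z axis and vertical below 0.17 rad and contact force between the fingers and square_unit below 0.1 N), for 0.2 s.
2. the cradle is swung up (past 1 rad) with the unit still in it (value of joint cradle between 1 and 2 rad and distance between square_unit and cradle_seat below 0.03 m).
At the end, for the whole second after the job is handed in: The cradle lies fully over (within 10 degrees), and the square unit lies at rest, hub down and flat within 10 degrees, on the ledges of the nest: centre within 15 mm of the nest's centre, flange back 5 to 15 mm above the ledges' level (value of joint cradle above 2.97 rad and angle between square_unit's own z axis and vertical above 2.97 rad and horizontal distance between square_unit and nest_ledge below 0.015 m and z of square_unit in the frame of nest_ledge between 0.005 and 0.015 m and linear speed of square_unit below 0.02 m/s); the robot touches nothing.
It also fails if it takes over 64 s, if anything falls off the work surface, if the arm or the gripper's body presses on something with over 40 N, if the wrist force passes 120 N, or if a joint passes its speed limit or range.

ROBOT

A 6-joint arm with a two-finger parallel gripper is mounted at the origin on the work surface. World frame = base frame: x ahead of the robot, y to its left, z up, the work surface at z = 0. Lengths are in m, angles in rad, forces in N, time in s.
With the tool pointing down it reaches from about 0.25 to 0.725 m from the base axis. Payload 4 kg.
Tool frame: the origin (TCP) lies midway between the tips of the shut fingers; the grasp point (between the pads) lies bot.pinch_z behind it (bot.pinch_z is the distance from the TCP to the grasp point, in m); z points along the fingers, y is the direction in which the jaws open and shut (so a half turn about z gives the same grasp; the last joint's range is limited). The gripper opens to 85 mm and grips with 20 to 120 N. Pads are 22 mm wide; open, the fingers measure 114 mm over their backs; the gripper's body (76 mm by 85 mm) begins 54 mm behind the grasp point. The pads swing forward as they close: fully open they stand 13 mm farther back than shut.
Start: joints at [1.254, 0.241, 0.005, 1.335, 0, 1.571], TCP at [0.156, 0.475, 0.231] pointing down, gripper open.
Joint ranges: [-2.72, 2.72], [-1.05, 1.87], [-1.09, 1.28], [-1.99, 2.15], [-1.42, 1.44], [-3.14, 3.14]. Speed limits (rad/s): [2.79, 2.79, 3.14, 3.14, 3.14, 3.14].

INTERFACE

Orientations are given as a unit quaternion [x, y, z, w].
In Python, from workcell import bot gives the robot as it stands. The module is installed in compiled form; this text tells all that it offers.
- The arm moves only by the tool move_arm, never from a script. Its argument "series" is a list that holds one entry, the list of rows, each a list of 7 numbers: the shift along the world's x, y, z in cm, then the turn, a rotation vector about the world's x, y, z in degrees, then the opening, from 0 (shut) to 1 (fully open). A call has exactly 5 rows; each row shifts and turns the pose as measured when the row begins; what a row does not reach is not made up. A row lasts 1/10 s, in which the tool goes at most 50 mm and 8.59 degrees, less where a joint would pass 70% of its speed; a pose out of reach is approached as far as the arm can. A call with a gripper value outside its range is refused whole. The fingers move at their own pace and stop on an object; the grip force is fixed at half the most. Time passes only in rows, so rows that do not move let the fingers close, or fill a call up. It gives the time, the measured TCP pose, the force and the opening at its end, in the units of the state.
- bot.get_obs(): the state, without advancing time (a new reading comes with each control period).
- bot.camera(name): name is "scene" or "top" or "wrist"; returns (picture, depth): 420x560x3 uint8, red, green, blue; 420x560 float32, m along the optical axis (not along the pixel's ray), 0 where there is no reading.
- bot.camera_info(name): a dict with "vfov" (degrees; the focal length in pixels is half the picture's height over the tangent of half this angle, whatever the lens; pixels are square), "cx", "cy" (the principal point, pixels), "cam_to_world" (4x4, takes a point from camera to world coordinates); the wrist camera has in their place "tool_from_camera" (4x4, takes a point from camera to tool coordinates, whose origin is the TCP and whose axes are the flange's). Camera axes: x right, y down, z forward; pixel columns grow to the right and rows downward; lengths in m; the calibration is good to about 2 mm. A picture is of the moment at which its call begins: read the wrist's pose just before it. camera_info takes no time and is no camera call.
- bot.job_done(): hands the job in, once; it reports no verdict.
Trained networks look in the newest picture that a camera, given by its name, has taken for a name from the list of things; names that differ only in an ending like _2 or _b are one class to them, and where a whole thing is asked for, a point or a joint stands for the part that bears it (a point fixed in the world has none). Each returns a list of dicts, best first, with "confidence" (0 to 1); they miss things now and then, are a little off and sometimes report something else, mostly with a low value. They report only what shows in the picture. A call takes as long as a camera call. They do not tell look-alikes from the thing itself.
- bot.find_in(camera, target): "at" ([x, y, z] in m, in world coordinates, good to about 4 mm: the middle of the surface that is visible of it).
The state is a dict: "clock": time; "joint_pos": joint angles; "joint_vel": joint speeds; "tau": joint torques, N m; "eef_pos": TCP position; "tool_rot": TCP orientation; "ft_force": force on the tool from outside, world axes, zero at the start; "ft_torque": the same for the moment, N m; "grip_width": finger opening in m.
Only numpy, scipy, OpenCV 4.12 (cv2) and the standard library are available. Lean on these libraries where they do the work, as an engineer would, in place of code of your own. Each camera call takes 0.05 s, during which the arm holds its last target.

## Working session

There is one attempt and no reset: what is moved stays moved. The work goes in short steps, Python scripts to look and compute and a tool call to move; the robot and the scene stay as the last step left them, time stands still between calls to the robot, and variables do not carry over. Pictures are saved under pics/ and viewed, and the job is handed in when it is done.

Besides the shell and the picture viewer there is one more tool, called after "Request:" by a JSON object that holds its "method" and its "body", one argument or row to a line. move_arm: Moves the arm, as the interface text tells. Its arguments: {"type":"object","properties":{"series":{"type":"array","items":{"type":"array","items":{"type":"array","items":{"type":"number"}}}}},"required":["series"]}

```bash
mkdir -p pics; cat > h.py <<'E'
from workcell import bot
import numpy as np, cv2
def K(n):
    i=bot.camera_info(n); f=210/np.tan(np.radians(i["vfov"])/2); return i,f
def pts(n,d,T=None):
    i,f=K(n); T=np.array(i["cam_to_world"]) if T is None else T
    v,u=np.mgrid[0:420,0:560]
    P=np.stack([(u-i["cx"])/f*d,(v-i["cy"])/f*d,d],-1)
    return P@T[:3,:3].T+T[:3,3]
def save(p,n): cv2.imwrite("pics/"+n,p[:,:,::-1])
E
python3 - <<'E'
from h import *
print(bot.get_obs(),bot.pinch_z)
for n in("scene","top"):
    p,d=bot.camera(n); save(p,n+"0.png"); np.save(n+"_d.npy",d);np.save(n+"_p.npy",p)
    print(bot.camera_info(n))
    for t in("square_unit","cradle_seat","cradle"):
        for r in bot.find_in(n,t): print(n,t,r)
E
```

```text
{'clock': 0.0, 'joint_pos': array([1.25401291e+00, 2.41410908e-01, 3.69597142e-03, 1.33518917e+00,
       1.82168443e-05, 1.57084872e+00]), 'joint_vel': array([-0.00089779,  0.00012721,  0.00102252,  0.00113576,  0.00067009,
       -0.00177858]), 'tau': array([ 1.23883792e-04, -3.72319794e+01,  2.52405506e+01,  1.67767634e-02,
        6.94488358e-05,  1.76928467e-06]), 'eef_pos': array([0.15555062, 0.47451296, 0.23040321]), 'tool_rot': array([ 1.57756041e-01,  9.87477555e-01, -1.03926697e-03, -1.75197732e-04]), 'ft_force': array([-0.69870562,  0.89688004,  0.34888646]), 'ft_torque': array([-0.01392437, -0.01382973, -0.04537331]), 'grip_width': 0.0852686100620084} 0.0187
{'vfov': 49.886021815914944, 'cx': 280.42478714121927, 'cy': 206.94566783250343, 'cam_to_world': array([[ 0.51829775,  0.52412376, -0.67576751,  1.20533398],
       [ 0.85517081, -0.31108082,  0.41462226, -0.39234246],
       [ 0.00709507, -0.79279443, -0.60944783,  0.72175501],
       [ 0.        ,  0.        ,  0.        ,  1.        ]])}
scene square_unit {'at': [0.6006, 0.322, 0.0121], 'confidence': 0.95}
scene sq
[... 249 characters left out ...]
'confidence': 0.88}
{'vfov': 44.81546755753938, 'cx': 280.19293952706096, 'cy': 210.40180833772465, 'cam_to_world': array([[-0.02210829, -0.98768046,  0.15491462,  0.30434191],
       [-0.99974262,  0.02263003,  0.00160495,  0.0439135 ],
       [-0.0050909 , -0.15483926, -0.98792656,  1.40181786],
       [ 0.        ,  0.        ,  0.        ,  1.        ]])}
top square_unit {'at': [0.5712, 0.4527, 0.0098], 'confidence': 0.86}
top square_unit {'at': [0.5838, 0.3299, 0.0133], 'confidence': 0.78}
top square_unit {'at': [0.3952, 0.4356, 0.0042], 'confidence': 0.74}
top cradle_seat {'at': [0.5621, 0.0305, 0.0456], 'confidence': 0.82}
top cradle {'at': [0.559, 0.0333, 0.0464], 'confidence': 0.71}
```

View pics/scene0.png

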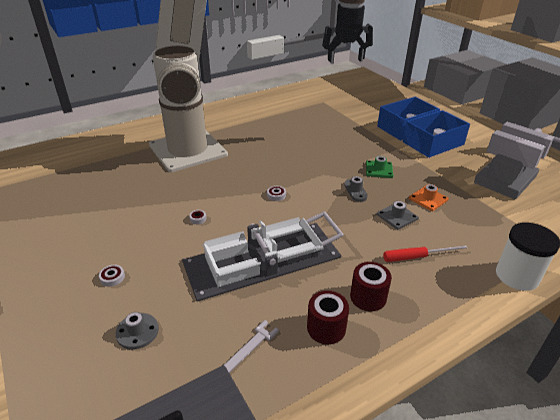

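View pics/top0.png

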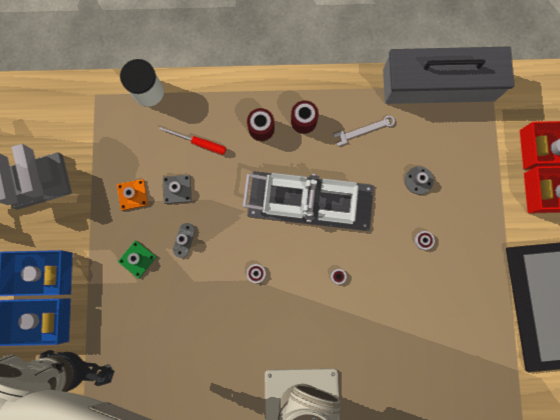

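Candidates in the top view are grey square (177,189), orange (132,194), green (137,259), grey oblong (185,239) and grey round (420,180). Only the one at (177,189) is both grey and square; it is at (398,213) in the scene view. The jig is at about (310,200), with its handle on the left (+y). I'll confirm with an enlarged crop and measure.

```bash
python3 - <<'E'
from h import *
p=np.load("top_p.npy");d=np.load("top_d.npy");P=pts("top",d)
a=cv2.resize(p[150:270,105:235],None,fx=3,fy=3,interpolation=cv2.INTER_CUBIC)
b=cv2.resize(p[160:240,235:385],None,fx=4,fy=4,interpolation=cv2.INTER_CUBIC)
save(a,"crop_u.png");save(b,"crop_j.png")
# unit
R=P[165:215,150:205].reshape(-1,3); 
m=(R[:,2]>0.005)&(R[:,2]<0.016); q=R[m]; print("bench",np.median(R[:,2][R[:,2]<.004]))
print("flange",len(q),np.median(q[:,2]),cv2.minAreaRect((q[:,:2]*1000).astype(np.float32)))
q=R[(R[:,2]>0.02)]; print("hub",len(q),np.median(q[:,:2],0),q[:,2].max(),cv2.minAreaRect((q[:,:2]*1000).astype(np.float32)))
# jig
R=P[150:250,235:385].reshape(-1,3);
for lo,hi in((.003,.02),(.03,.045),(.045,.058),(.058,.075),(.075,.12)):
    q=R[(R[:,2]>lo)&(R[:,2]<hi)]
    print(lo,hi,len(q),cv2.minAreaRect((q[:,:2]*1000).astype(np.float32)))
E
```

```text
bench 0.00037853261565556906
flange 736 0.009536853430570869 ((589.3291625976562, 334.2576904296875), (153.88577270507812, 140.25355529785156), 89.1683349609375)
hub 156 [0.58647997 0.32929106] 1.401817856462294 ((448.2024841308594, 199.8386688232422), (423.1697692871094, 31.006725311279297), 43.11384963989258)
0.003 0.02 4922 ((554.5106811523438, -36.729217529296875), (420.6907653808594, 280.7768249511719), 88.64451599121094)
0.03 0.045 1544 ((550.1709594726562, -17.9520263671875), (285.9425964355469, 118.39912414550781), 80.36377716064453)
0.045 0.058 975 ((553.634765625, -9.966018676757812), (303.8302917480469, 130.82015991210938), 82.31349182128906)
0.058 0.075 91 ((559.0985107421875, 44.04025650024414), (190.93016052246094, 129.04539489746094), 82.54973602294922)
0.075 0.12 36 ((550.0717163085938, -25.5744686126709), (10.78668212890625, 79.66033172607422), 83.31111145019531)
```

View pics/crop_u.png

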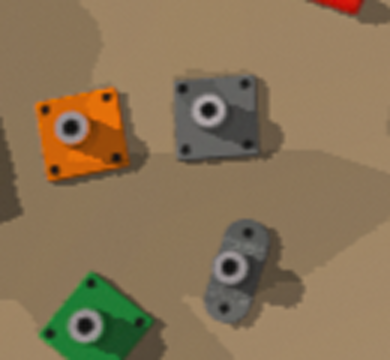

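View pics/crop_j.png

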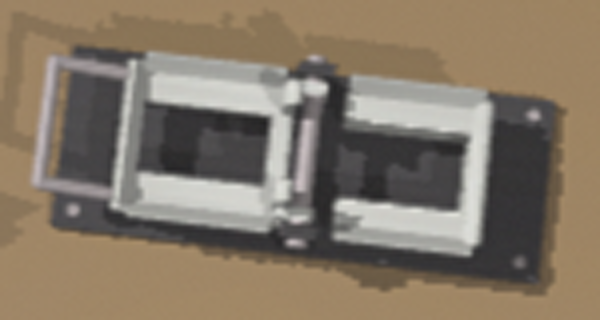

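The crop confirms the grey square unit at (208,110) in the crop. Moving over it with the jaws turned along the jig's x, to take a wrist view.

Request:
{"method": "move_arm", "body": {
  "series": [
    [[4.2,-1.4,0,0,0,-8,1],[4.2,-1.4,0,0,0,-8,1],[4.2,-1.4,0,0,0,-8,1],[4.2,-1.4,0,0,0,-8,1],[4.2,-1.4,0,0,0,-8,1]]
  ]
}}

```text
clock: 0.9
eef_pos: [0.3665, 0.4053, 0.2316]
tool_rot: [0.491, 0.871, 0.001, -0.001]
ft_force: [0.5, 2.3, 0.6]
grip_width: 0.0854
```

Request:
{"method": "move_arm", "body": {
  "series": [
    [[4.2,-1.4,0,0,0,-8,1],[4.2,-1.4,0,0,0,-8,1],[4.2,-1.4,0,0,0,-8,1],[4.2,-1.4,0,0,0,-8,1],[0,0,0,0,0,-8,1]]
  ]
}}

```text
clock: 1.4
eef_pos: [0.5461, 0.343, 0.23]
tool_rot: [0.771, 0.636, 0.002, 0.001]
ft_force: [1.0, 0.5, 0.1]
grip_width: 0.0852
```

```bash
cat >> h.py <<'E'
from scipy.spatial.transform import Rotation as Ro
def wrist(n):
    o=bot.get_obs(); p,d=bot.camera("wrist")
    T=np.eye(4);T[:3,:3]=Ro.from_quat(o["tool_rot"]).as_matrix();T[:3,3]=o["eef_pos"]
    T=T@np.array(bot.camera_info("wrist")["tool_from_camera"])
    save(p,n+".png"); np.save(n+"_p.npy",p);np.save(n+"_d.npy",d);np.save(n+"_T.npy",T)
    return o,p,d,pts("wrist",d,T)
def st():
    o=bot.get_obs();R=Ro.from_quat(o["tool_rot"]).as_matrix()
    print("t",o["clock"],"pos",o["eef_pos"].round(4),"yhead",np.degrees(np.arctan2(R[1,1],R[0,1])).round(2),"z",R[:,2].round(3),"q",o["joint_pos"].round(2),"F",o["ft_force"].round(2),"w",o["grip_width"])
E
python3 - <<'E'
from h import *
st();print(bot.camera_info("wrist"))
o,p,d,P=wrist("w1")
for r in bot.find_in("wrist","square_unit"):print(r)
for lo,hi in((.005,.016),(.025,.05)):
    m=((P[...,2]>lo)&(P[...,2]<hi)&(d>0)&(np.hypot(P[...,0]-.58,P[...,1]-.33)<.065)).astype(np.uint8)
    n,l,s,c=cv2.connectedComponentsWithStats(m)
    k=1+s[1:,4].argmax();q=P[l==k]
    print(len(q),np.median(q,0),cv2.minAreaRect((q[:,:2]*1000).astype(np.float32)))
E
```

```text
t 1.4 pos [0.5461 0.343  0.23  ] yhead -10.95 z [ 0.004  0.002 -1.   ] q [ 0.56  0.54  0.44  1.47 -0.    2.32] F [0.98 0.49 0.13] w 0.08520133428474946
{'vfov': 62.28026518616021, 'cx': 280.6104028914227, 'cy': 210.35911936028202, 'tool_from_camera': array([[-1.34481764e-03, -9.53527043e-01, -3.01304446e-01,
         7.74239522e-02],
       [ 9.99998697e-01, -1.01339759e-03, -1.25625055e-03,
         4.15392610e-05],
       [ 8.92527676e-04, -3.01305743e-01,  9.53527164e-01,
        -1.42688494e-01],
       [ 0.00000000e+00,  0.00000000e+00,  0.00000000e+00,
         1.00000000e+00]])}
{'at': [0.5798, 0.4554, 0.0124], 'confidence': 0.92}
{'at': [0.4045, 0.4387, 0.0082], 'confidence': 0.67}
{'at': [0.5884, 0.3373, 0.0066], 'confidence': 0.6}
3947 [0.58748452 0.34169964 0.0100163 ] ((589.1971435546875, 333.60760498046875), (76.12208557128906, 76.07707214355469), 3.1445765495300293)
971 [0.58864796 0.33530835 0.04045962] ((589.0289916992188, 333.86669921875), (32.768104553222656, 33.45334243774414), 41.5140266418457)
```

View pics/w1.png

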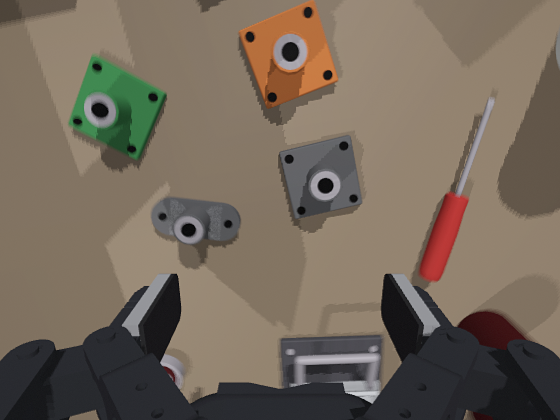

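The wrist view shows the grey square unit at (325,185). Depth puts it at (0.589, 0.334) with its sides turned +3.1°. The green, orange and oblong units are clearly separate. Next, a look at the jig from above.

Request:
{"method": "move_arm", "body": {
  "series": [
    [[0,-4.8,1,0,0,1,1],[0,-4.8,1,0,0,1,1],[0,-4.8,1,0,0,1,1],[0,-4.8,1,0,0,0,1],[0,-4.8,1,0,0,0,1]]
  ]
}}

```text
clock: 2.0
eef_pos: [0.5361, 0.1074, 0.2783]
tool_rot: [0.738, 0.675, -0.001, -0.002]
ft_force: [0.9, 0.3, 0.2]
grip_width: 0.0854
```

Request:
{"method": "move_arm", "body": {
  "series": [
    [[0,-4.8,1,0,0,0,1],[0,-4.8,1,0,0,0,1],[0,0,0,0,0,0,1],[0,0,0,0,0,0,1],[0,0,0,0,0,0,1]]
  ]
}}

```text
clock: 2.5
eef_pos: [0.5327, 0.0065, 0.3032]
tool_rot: [0.733, 0.68, 0.001, -0.0]
ft_force: [0.6, -0.2, -0.7]
grip_width: 0.0854
```

```bash
python3 - <<'E'
from h import *
st()
o,p,d,P=wrist("w2")
for t in("cradle_seat","cradle","nest_ledge"):
  for r in bot.find_in("wrist",t):print(t,r)
E
```

```text
t 2.5 pos [0.5327 0.0065 0.3032] yhead -4.33 z [ 0.002  0.002 -1.   ] q [0.01 0.29 0.25 1.53 0.   1.66] F [ 0.64 -0.22 -0.68] w 0.08537417724102202
cradle_seat {'at': [0.5602, 0.0423, 0.0423], 'confidence': 0.77}
cradle {'at': [0.5629, 0.0415, 0.0429], 'confidence': 0.74}
nest_ledge {'at': [0.5496, 0.0001, 0.0375], 'confidence': 0.92}
```

View pics/w2.png

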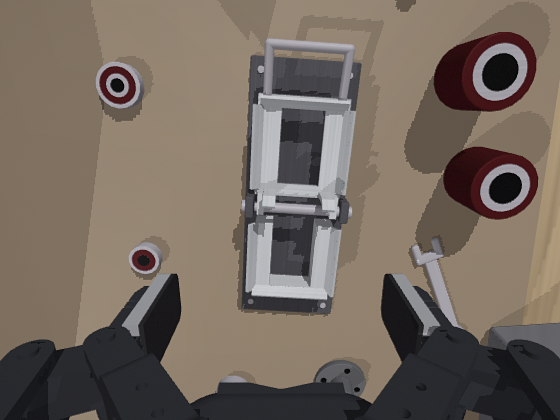

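The jig is in view: handle bar at (310,45), tray at (303,145), hinge at (297,207) and nest at (290,255). I'll fit its frame from depth.

```bash
python3 - <<'E'
from h import *
P=pts("wrist",np.load("w2_d.npy"),np.load("w2_T.npy"))
p=np.load("w2_p.npy")
def reg(u0,u1,v0,v1,lo,hi):
    q=P[v0:v1,u0:u1].reshape(-1,3);return q[(q[:,2]>lo)&(q[:,2]<hi)]
bar=reg(262,360,36,58,.045,.065)
c,r=bar.mean(0),None
b=bar[:,:2]; 
# lateral edges
print("bar all",len(bar),np.median(bar[:,2]),cv2.minAreaRect((b*1000).astype(np.float32)))
vx,vy,x0,y0=cv2.fitLine((b[(b[:,0]>.525)&(b[:,0]<.585)]*1000).astype(np.float32),cv2.DIST_HUBER,0,.01,.01).ravel()
print("barline",vx,vy,np.degrees(np.arctan2(vy,vx)),x0,y0)
for lo,hi in((.003,.012),(.012,.03),(.03,.042),(.042,.047),(.047,.053),(.053,.06),(.06,.07),(.07,.1)):
    q=reg(235,370,35,320,lo,hi)
    if len(q)>5: print(lo,hi,len(q),cv2.minAreaRect((q[:,:2]*1000).astype(np.float32)))
z=P[...,2]; im=np.clip(z*255/.1,0,255).astype(np.uint8)[20:330,220:380]
cv2.imwrite("pics/jz.png",cv2.resize(cv2.applyColorMap(im,cv2.COLORMAP_JET),None,fx=1.9,fy=1.9,interpolation=cv2.INTER_NEAREST)) 
cv2.imwrite("pics/jc.png",cv2.resize(p[20:330,220:380,::-1],None,fx=1.9,fy=1.9,interpolation=cv2.INTER_CUBIC)) 
a=np.hstack([cv2.imread("pics/jz.png"),cv2.imread("pics/jc.png")]);cv2.imwrite("pics/jj.png",a)
E
```

```text
bar all 1057 0.05404126526880093 ((572.0598754882812, 133.84100341796875), (17.44101333618164, 94.05863189697266), 85.6063461303711)
barline 0.99655044 -0.08298933 -4.760413 554.61414 136.71484
0.003 0.012 11679 ((559.732666015625, -29.916183471679688), (366.6589050292969, 166.87432861328125), 84.85808563232422)
0.012 0.03 522 ((540.17041015625, -88.01087188720703), (124.5983657836914, 120.6050033569336), 81.86244201660156)
0.03 0.042 6870 ((549.4353637695312, -25.4375), (257.1102600097656, 120.39236450195312), 84.81407928466797)
0.042 0.047 2409 ((550.9042358398438, -15.948013305664062), (283.2225646972656, 118.72827911376953), 82.23827362060547)
0.047 0.053 2807 ((551.8380737304688, -10.137710571289062), (304.79266357421875, 129.32949829101562), 82.00022888183594)
0.053 0.06 1968 ((559.5536499023438, 44.25285720825195), (193.71780395507812, 129.88046264648438), 81.83390045166016)
0.06 0.07 66 ((550.0385131835938, -22.383201599121094), (6.186714172363281, 79.59241485595703), 81.84829711914062)
0.07 0.1 331 ((549.6934204101562, -25.653705596923828), (12.645988464355469, 80.02497863769531), 81.64708709716797)
```

View pics/jj.png

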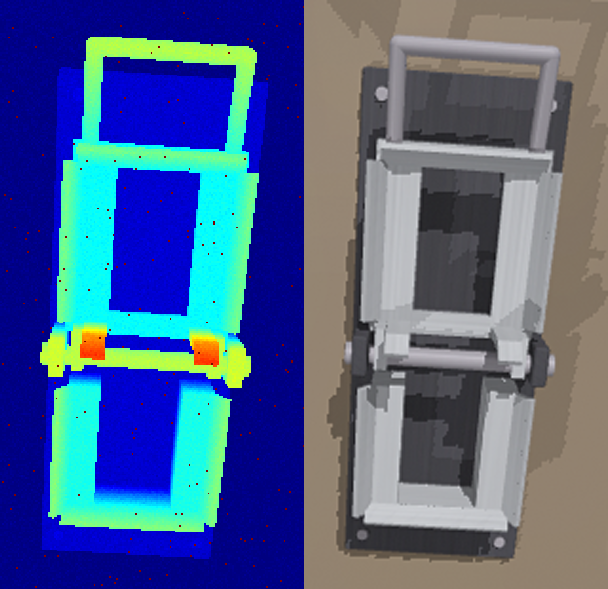

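```bash
cat > fit.py <<'E'
from h import *
P=pts("wrist",np.load("w2_d.npy"),np.load("w2_T.npy"))[30:330,230:375].reshape(-1,3)*1000
P=P[P[:,2]>3]
psi=np.radians(-8.1)
o=np.array([554.,18.])
def f(psi):
    ex=np.array([np.cos(psi),np.sin(psi)]);ey=np.array([-ex[1],ex[0]])
    q=P[:,:2]-o; return q@ex,q@ey
for it in range(3):
    X,Y=f(psi);Z=P[:,2]
    m=(Z>47)&(Z<60)&(Y>80)&(abs(X)<30)&(Y<130)
    b=np.polyfit(X[m],Y[m],1); print("bar slope deg",np.degrees(np.arctan(b[0])),"y",b[1],m.sum(),"range",np.percentile(Y[m],[2,98]),np.percentile(Z[m],[50,98]))
    psi+=np.arctan(b[0])*0.5
print("psi",np.degrees(psi))
X,Y=f(psi)
h=lambda a:np.percentile(a,[0.5,2,50,98,99.5]).round(1)
m=(Z>47)&(Z<60)&(Y>66)&(Y<95); print("arms X",h(X[m]))
m=(Z>46)&(Z<60)&(Y>-30)&(Y<30); print("tray walltop X L",h(X[m&(X<0)]),"R",h(X[m&(X>0)]), "Z",h(Z[m]))
m=(Z>34)&(Z<41)&(Y>-30)&(Y<30); print("floor Z",h(Z[m]),"X L",h(X[m&(X<0)]),"R",h(X[m&(X>0)]))
m=(Z>75); print("tabs X",h(X[m]),"Y",h(Y[m]),"Z",h(Z[m]))
m=(Z>50)&(Z<65)&(Y<-45)&(Y>-90)&(abs(X)>52); print("boss X",h(X[m]),"Y",h(Y[m]))
m=(Z>50)&(Z<65)&(Y<-55)&(Y>-90)&(abs(X)<30); print("pin Y",h(Y[m]),"Z",h(Z[m]))
m=(Z>40)&(Z<62)&(Y>45)&(Y<65); print("outer wall Y",h(Y[m]),"Z",h(Z[m]))
m=(Z>44)&(Z<62)&(Y<-100)&(Y>-160); print("nest wall X",h(X[m]),"Z",h(Z[m]))
m=(Z>35)&(Z<62)&(Y<-150); print("nest end Y",h(Y[m]),"Z",h(Z[m]))
m=(Z>35)&(Z<42)&(Y<-90); print("ledge Z",h(Z[m]))
E
python3 fit.py
```

```text
bar slope deg -0.0346186096662571 y 118.61074822003401 620 range [114.24889742 123.6665314 ] [54.2537241  56.45213308]
bar slope deg -0.02243403161137956 y 118.59781215708912 620 range [114.24734748 123.66559681] [54.2537241  56.45213308]
bar slope deg -0.011513614603941652 y 118.59780539095883 620 range [114.24323857 123.66368318] [54.2537241  56.45213308]
psi -8.134283127940789
arms X [-46.1 -44.3   5.1  46.8  48. ]
tray walltop X L [-55.2 -55.  -52.2 -49.4 -49. ] R [52.  52.5 55.6 58.6 58.7] Z [46.  46.1 47.8 50.  51. ]
floor Z [35.5 36.2 38.1 40.6 40.9] X L [-45.9 -45.5 -34.5 -23.7 -23.3] R [26.7 26.8 38.1 49.2 49.8]
tabs X [-37.9 -37.1 -24.8  41.2  41.5] Y [-49.9 -49.3 -41.7  62.5  62.5] Z [ 75.1  75.4  82.4 446.  446. ]
boss X [-63.1 -62.3  53.5  65.9  66.5] Y [-89.1 -85.5 -57.2 -45.3 -45.1]
pin Y [-63.5 -63.2 -58.6 -55.2 -55.1] Z [51.8 52.5 55.5 57.1 57.9]
outer wall Y [45.3 45.7 60.  64.8 64.9] Z [40.1 40.2 44.8 49.4 50.5]
nest wall X [-55.3 -54.9  49.8  58.5  58.8] Z [44.1 44.2 48.6 51.6 52. ]
nest end Y [-179.8 -178.6 -169.4 -151.  -150.3] Z [35.3 37.1 44.3 51.1 51.5]
ledge Z [35.3 37.  40.  41.8 42. ]
```

Jig frame: yaw -8.13°, seat (0.557, 0.027, 0.038), hinge point (0.5475, -0.040, 0.050), bar (0.5725, 0.135, 0.050). The bar, pin, walls and tabs agree to about 1 mm. Back to the unit.

Request:
{"method": "move_arm", "body": {
  "series": [
    [[0.8,4.5,-1.8,0,0,2,1],[0.8,4.5,-1.8,0,0,2,1],[0.8,4.5,-1.8,0,0,2,1],[0.8,4.5,-1.8,0,0,1.4,1],[0.8,4.5,-1.8,0,0,0,1]]
  ]
}}

```text
clock: 3.2
eef_pos: [0.5735, 0.235, 0.2136]
tool_rot: [0.686, 0.727, 0.003, 0.002]
ft_force: [0.2, -0.1, 0.7]
grip_width: 0.0855
```

Request:
{"method": "move_arm", "body": {
  "series": [
    [[0.8,4.5,-1.8,0,0,0,1],[0.8,4.5,-1.8,0,0,0,1],[0,1,-2,0,0,0,1],[0,0,-2,0,0,0,1],[0,0,0,0,0,0,1]]
  ]
}}

```text
clock: 3.7
eef_pos: [0.5822, 0.3486, 0.1276]
tool_rot: [0.678, 0.735, -0.001, 0.0]
ft_force: [-0.2, -0.5, -0.9]
grip_width: 0.0849
```

```bash
cat >> h.py <<'E'
def unit(P,d,c,lo=.005,hi=.016,r=.065):
    m=((P[...,2]>lo)&(P[...,2]<hi)&(d>0)&(np.hypot(P[...,0]-c[0],P[...,1]-c[1])<r)).astype(np.uint8)
    n,l,s,_=cv2.connectedComponentsWithStats(m);k=1+s[1:,4].argmax();q=P[l==k]
    print(len(q),np.median(q,0).round(4),cv2.minAreaRect((q[:,:2]*1000).astype(np.float32)))
E
python3 - <<'E'
from h import *
st()
o,p,d,P=wrist("w3")
unit(P,d,(.589,.334));unit(P,d,(.589,.334),.025,.05,.03)
E
```

```text
t 3.7 pos [0.5822 0.3486 0.1276] yhead 4.55 z [-0.001 -0.002 -1.   ] q [ 0.54  0.66  0.38  1.3  -0.    2.03] F [-0.17 -0.49 -0.86] w 0.08486941554257085
6601 [0.5873 0.3446 0.01  ] ((589.3192749023438, 333.6366882324219), (76.17298889160156, 76.17903137207031), 3.0248422622680664)
1847 [0.5889 0.3363 0.0404] ((589.3291015625, 333.7937927246094), (33.134334564208984, 33.580902099609375), 20.19249725341797)
```

View pics/w3.png

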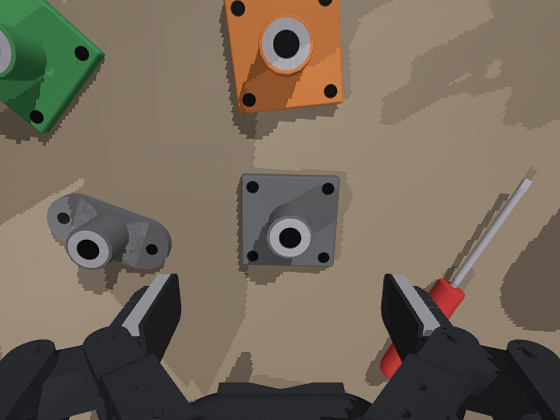

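The unit is at (289,237) in the picture, measuring (0.5893, 0.3337) at 3.0°, the same as before. The finger paths are clear of the oblong unit and the screwdriver. Descending.

Request:
{"method": "move_arm", "body": {
  "series": [
    [[0.7,-1.5,-1,0,0,-1.5,1],[0,0,-3,0,0,0,1],[0,0,-3,0,0,0,1],[0,0,-1.5,0,0,0,1],[0,0,0,0,0,0,1]]
  ]
}}

```text
clock: 4.25
eef_pos: [0.5957, 0.3293, 0.0485]
tool_rot: [0.691, 0.722, 0.006, 0.003]
ft_force: [0.5, 0.1, 1.4]
grip_width: 0.0854
```

```bash
python3 -c "
from h import *
st()"
```

```text
t 4.25 pos [0.5957 0.3293 0.0485] yhead 2.52 z [ 0.012  0.004 -1.   ] q [ 0.51  0.7   0.25  1.11 -0.    2.03] F [0.51 0.12 1.37] w 0.08537780377297667
```

Request:
{"method": "move_arm", "body": {
  "series": [
    [[-0.6,0.4,0,-0.2,0.7,0.5,1],[0,0,0,0,0,0,1],[0,0,-1,0,0,0,1],[0,0,-1,0,0,0,1],[0,0,0,0,0,0,1]]
  ]
}}

```text
clock: 4.75
eef_pos: [0.5937, 0.3327, 0.0334]
tool_rot: [0.689, 0.724, 0.004, 0.001]
ft_force: [-1.2, 0.3, -0.9]
grip_width: 0.0856
```

```bash
python3 -c "
from h import *
st()"
```

```text
t 4.75 pos [0.5937 0.3327 0.0334] yhead 2.82 z [ 0.008  0.004 -1.   ] q [ 0.51  0.72  0.24  1.08 -0.    2.03] F [-1.17  0.32 -0.88] w 0.0855765634295542
```

Request:
{"method": "move_arm", "body": {
  "series": [
    [[-0.4,0.1,-0.5,0,0.5,0.2,1],[0,0,0,0,0,0,1],[-0.2,0,-0.7,0,0,0,1],[0,0,-0.5,0,0,0,1],[0,0,0,0,0,0,1]]
  ]
}}

```text
clock: 5.25
eef_pos: [0.5868, 0.3341, 0.0147]
tool_rot: [0.688, 0.726, 0.001, -0.002]
ft_force: [-0.1, -0.3, -0.4]
grip_width: 0.0853
```

```bash
python3 -c "
from h import *
st()"
```

```text
t 5.25 pos [0.5868 0.3341 0.0147] yhead 3.08 z [-0.002  0.004 -1.   ] q [0.52 0.74 0.22 1.05 0.   2.03] F [-0.05 -0.28 -0.42] w 0.08534167870695401
```

Request:
{"method": "move_arm", "body": {
  "series": [
    [[0.3,0,-0.1,0,0,0,1],[0,0,0,0,0,0,0.4],[0,0,0,0,0,0,0.2],[0,0,0,0,0,0,0],[0,0,0,0,0,0,0]]
  ]
}}

```text
clock: 5.75
eef_pos: [0.5906, 0.3344, 0.0143]
tool_rot: [0.688, 0.726, 0.001, -0.002]
ft_force: [1.6, 0.1, -3.2]
grip_width: 0.0324
```

Request:
{"method": "move_arm", "body": {
  "series": [
    [[0,0,0,0,0,0,0],[0,0,0,0,0,0,0],[0,0,0,0,0,0,0],[0,0,0,0,0,0,0],[0,0,0,0,0,0,0]]
  ]
}}

```text
clock: 6.25
eef_pos: [0.5906, 0.3343, 0.0141]
tool_rot: [0.688, 0.726, 0.001, -0.002]
ft_force: [0.3, -1.1, 0.5]
grip_width: 0.0321
```

```bash
python3 -c "
from h import *
st()"
```

```text
t 6.25 pos [0.5906 0.3343 0.0141] yhead 3.07 z [-0.001  0.005 -1.   ] q [0.51 0.74 0.23 1.06 0.   2.03] F [ 0.34 -1.14  0.51] w 0.03213878820920173
```

Request:
{"method": "move_arm", "body": {
  "series": [
    [[0,0,2,0,0,0,0],[0,0,3,0,0,0,0],[0,-1,4,0,0,0,0],[-0.4,-2,3,0,0,0,0],[-0.4,-4,1,0,0,-2,0]]
  ]
}}

```text
clock: 6.75
eef_pos: [0.5764, 0.2648, 0.139]
tool_rot: [0.698, 0.716, -0.006, -0.005]
ft_force: [1.2, -1.0, -2.7]
grip_width: 0.0321
```

```bash
python3 -c "
from h import *
st()
p,d=bot.camera('scene');save(cv2.resize(p[100:340,180:480],None,fx=2.5,fy=2.5),'s1.png')"
```

```text
t 6.75 pos [0.5764 0.2648 0.139 ] yhead 1.46 z [-0.015 -0.001 -1.   ] q [0.43 0.57 0.25 1.27 0.01 1.97] F [ 1.21 -1.01 -2.69] w 0.03214516648098545
```

View pics/s1.png

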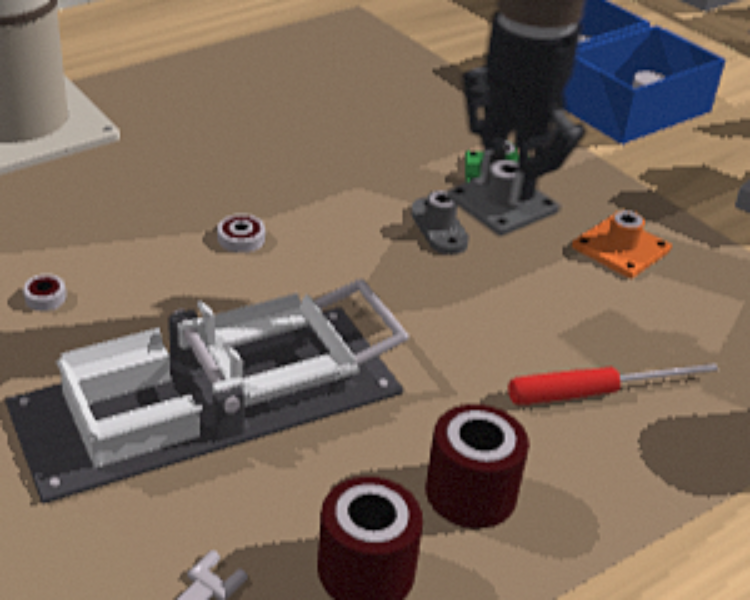

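The unit is held level at (505,190), and the wrist force shows its weight of about 2.7 N. On to the seat.

Request:
{"method": "move_arm", "body": {
  "series": [
    [[-0.3,-4.5,0.1,0,0.4,-2,0],[-0.3,-4.5,0.1,0,0,-2,0],[-0.3,-4.5,0,0,0,-2,0],[-0.3,-4,0,0,0,-2,0],[-0.3,-3,0,0,0,-1,0]]
  ]
}}

```text
clock: 7.3
eef_pos: [0.5576, 0.048, 0.1397]
tool_rot: [0.755, 0.655, -0.012, -0.007]
ft_force: [0.4, 1.0, -3.7]
grip_width: 0.0322
```

Request:
{"method": "move_arm", "body": {
  "series": [
    [[0,-2,0,0,0,0,0],[0,0,0,0,0,0,0],[0,0,0,0,0,0,0],[0,0,0,0,0,0,0],[0,0,0,0,0,0,0]]
  ]
}}

```text
clock: 7.8
eef_pos: [0.5543, 0.0234, 0.1368]
tool_rot: [0.757, 0.653, -0.015, -0.009]
ft_force: [0.4, -1.0, -3.0]
grip_width: 0.0324
```

```bash
python3 -c "
from h import *
st()
wrist('w4')"
```

```text
t 7.8 pos [0.5543 0.0234 0.1368] yhead -8.51 z [-0.034 -0.005 -0.999] q [ 0.04  0.43  0.02  1.2  -0.    1.76] F [ 0.41 -0.96 -2.98] w 0.03244265732753457
```

View pics/w4.png

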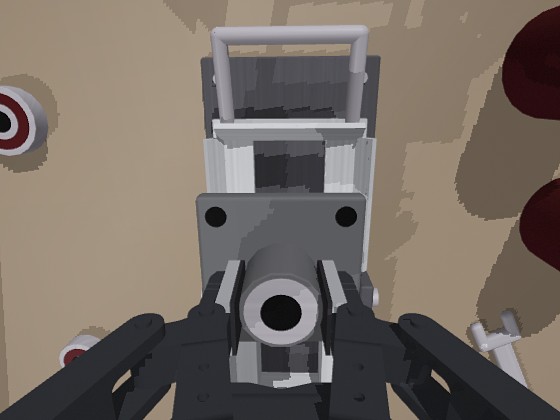

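Request:
{"method": "move_arm", "body": {
  "series": [
    [[0.3,0.4,-1,0.3,-2,0.4,0],[0,0,-1,0,0,0,0],[0,0,-1.5,0,0,0,0],[0,0,-0.5,0,0,0,0],[0,0,0,0,0,0,0]]
  ]
}}

```text
clock: 8.35
eef_pos: [0.5576, 0.0314, 0.0951]
tool_rot: [0.753, 0.658, 0.0, 0.0]
ft_force: [0.9, -0.3, -3.2]
grip_width: 0.0325
```

```bash
python3 - <<'E'
from h import *
st()
o,p,d,P=wrist('w5')
z=o["eef_pos"][2]
# flange top plane of held unit: region ahead
q=P[150:235,205:365].reshape(-1,3); m=abs(q[:,2]-(z-.004))<.008; q=q[m]
A=np.c_[q[:,:2]-q[:,:2].mean(0),np.ones(len(q))];c=np.linalg.lstsq(A,q[:,2],rcond=None)[0];print("flange plane slope",c,len(q))
unit(P,d,o["eef_pos"],z-.012,z+.004,.065)
E
```

```text
t 8.35 pos [0.5576 0.0314 0.0951] yhead -7.73 z [ 0.001  0.    -1.   ] q [ 0.06  0.45 -0.07  1.06  0.    1.76] F [ 0.86 -0.29 -3.24] w 0.03254099902473349
flange plane slope [-0.01415558 -0.11413187  0.09055513] 6666
11696 [0.5609 0.0542 0.0909] ((559.2291259765625, 44.86894226074219), (48.784423828125, 76.5013656616211), 81.74701690673828)
```

View pics/w5.png

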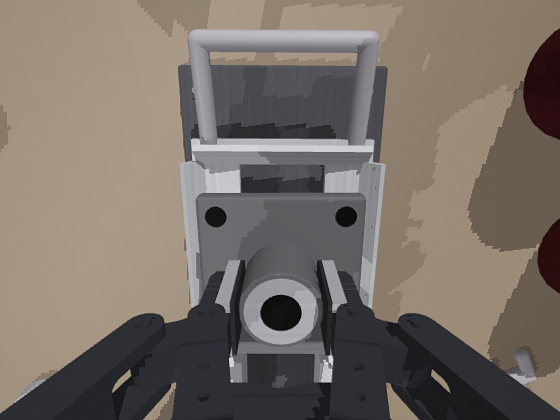

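The unit sits centred and square in the tray view, with its far edge at row 195. It has rocked about 6° in the grip about the jaw axis, with the handle side low. It should level as it is pressed onto the tray floor, so I'll lower in steps and watch the force.

Request:
{"method": "move_arm", "body": {
  "series": [
    [[-0.1,-0.4,-1,0,0,0,0],[0,0,-1,0,0,0,0],[0,0,-0.8,0,0,0,0],[0,0,-0.4,0,0,0,0],[0,0,0,0,0,0,0]]
  ]
}}

```text
clock: 8.9
eef_pos: [0.5575, 0.0268, 0.0616]
tool_rot: [0.753, 0.658, 0.001, 0.001]
ft_force: [-0.7, 0.0, -3.8]
grip_width: 0.0321
```

```bash
python3 - <<'E'
from h import *
st()
o,p,d,P=wrist('w6')
z=o["eef_pos"][2]
unit(P,d,o["eef_pos"],z-.010,z+.004,.065)
E
```

```text
t 8.9 pos [0.5575 0.0268 0.0616] yhead -7.75 z [ 0.003  0.    -1.   ] q [ 0.05  0.48 -0.11  0.98 -0.    1.75] F [-0.67  0.05 -3.83] w 0.03214627158110688
11538 [0.5609 0.0494 0.0575] ((559.2941284179688, 40.342445373535156), (48.22289276123047, 76.53285217285156), 82.19287109375)
```

Request:
{"method": "move_arm", "body": {
  "series": [
    [[0,0.1,-0.3,0,0,0,0],[0,0,-0.3,0,0,0,0],[0,0,-0.2,0,0,0,0],[0,0,-0.1,0,0,0,0],[0,0,0,0,0,0,0]]
  ]
}}

```text
clock: 9.45
eef_pos: [0.5586, 0.0281, 0.0532]
tool_rot: [0.753, 0.658, 0.002, 0.002]
ft_force: [0.0, 0.1, -3.7]
grip_width: 0.032
```

```bash
python3 -c "
from h import *
st()"
```

```text
t 9.45 pos [0.5586 0.0281 0.0532] yhead -7.74 z [ 0.005  0.    -1.   ] q [ 0.05  0.49 -0.12  0.95 -0.    1.76] F [ 0.03  0.06 -3.73] w 0.03199009834070089
```

Request:
{"method": "move_arm", "body": {
  "series": [
    [[-0.1,0,-0.2,0,0,0,0],[0,0,-0.1,0,0,0,0],[0,0,0,0,0,0,0],[0,0,0,0,0,0,0],[0,0,0,0,0,0,0]]
  ]
}}

```text
clock: 9.95
eef_pos: [0.5588, 0.028, 0.0524]
tool_rot: [0.753, 0.658, 0.003, 0.003]
ft_force: [-0.3, -2.2, -1.8]
grip_width: 0.0324
```

```bash
python3 - <<'E'
from h import *
st()
o,p,d,P=wrist('w7')
unit(P,d,(.557,.027),.042,.053,.065)
q=P[150:235,215:355].reshape(-1,3); m=abs(q[:,2]-.048)<.008; q=q[m]
for k in range(3):
    A=np.c_[q[:,:2]-[.557,.027],np.ones(len(q))];c=np.linalg.lstsq(A,q[:,2],rcond=None)[0];r=q[:,2]-A@c;q=q[abs(r)<2*r.std()]
print(c,r.std(),len(q))
E
```

```text
t 9.95 pos [0.5588 0.028  0.0524] yhead -7.74 z [ 0.009  0.    -1.   ] q [ 0.05  0.49 -0.13  0.95 -0.    1.76] F [-0.31 -2.2  -1.84] w 0.032416877277942936
11374 [0.5623 0.051  0.0483] ((560.5196533203125, 41.690345764160156), (48.184871673583984, 76.33261108398438), 82.15369415283203)
[ 0.00211179 -0.04048579  0.04947368] 0.0009464477359202685 7163
```

View pics/w7.png

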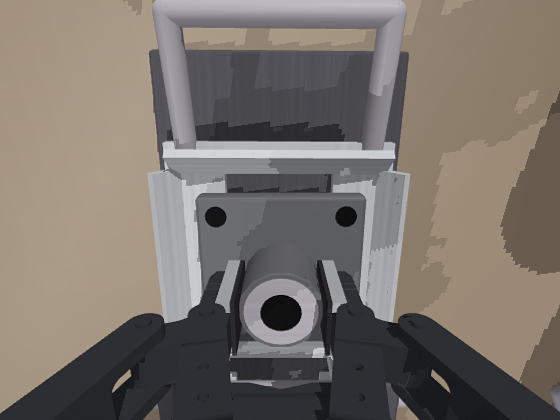

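The unit is touching the floor, nearly level (slope 0.04) and within 2 mm of centre. Releasing and lifting away.

Request:
{"method": "move_arm", "body": {
  "series": [
    [[0,0,0,0,0,0,0.7],[0,0,0,0,0,0,0.7],[0,0,0,0,0,0,0.7],[0,0,0,0,0,0,0.7],[0,0,0,0,0,0,0.7]]
  ]
}}

```text
clock: 10.5
eef_pos: [0.5607, 0.0282, 0.0538]
tool_rot: [0.753, 0.658, 0.005, 0.004]
ft_force: [-0.3, 1.0, 0.5]
grip_width: 0.0596
```

Request:
{"method": "move_arm", "body": {
  "series": [
    [[0,0,1,0,-0.4,0,0.7],[0,0,2,0,0,0,0.7],[0,0,4,0,0,0,0.7],[0,0,4,0,0,0,0.7],[0,0,4,0,0,0,0.7]]
  ]
}}

```text
clock: 11.0
eef_pos: [0.5544, 0.0279, 0.2038]
tool_rot: [0.753, 0.658, 0.002, 0.002]
ft_force: [1.0, 0.3, -0.4]
grip_width: 0.06
```

```bash
python3 - <<'E'
from h import *
st()
o,p,d,P=wrist('w8')
unit(P,d,(.557,.027),.043,.053,.065)
unit(P,d,(.557,.027),.07,.085,.03)
E
```

```text
t 11.0 pos [0.5544 0.0279 0.2038] yhead -7.74 z [ 0.006 -0.    -1.   ] q [ 0.05  0.36  0.09  1.3  -0.    1.76] F [ 0.97  0.35 -0.35] w 0.060036299588687676
5541 [0.5591 0.0363 0.048 ] ((558.35400390625, 27.648616790771484), (75.62322235107422, 76.0821304321289), 82.18582153320312)
1359 [0.5585 0.0288 0.0786] ((558.1279907226562, 27.941104888916016), (32.575531005859375, 33.15268325805664), 81.49370574951172)
```

View pics/w8.png

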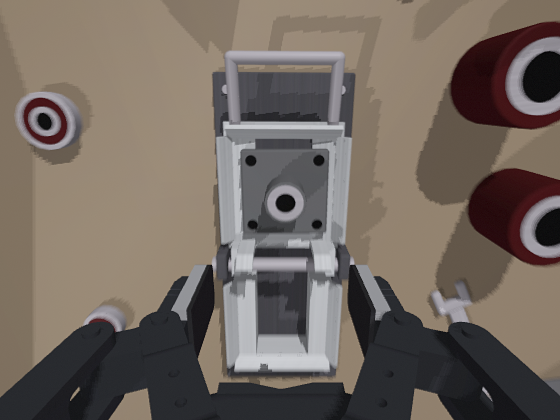

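The unit is seated flat with its centre at (558, 28) mm, about 1.3 mm from the seat, flange top at z = 0.048, and let go. Now turn 90° and go to the handle bar.

Request:
{"method": "move_arm", "body": {
  "series": [
    [[0.2,1.2,0,0,0,8.2,0.45],[0.2,1.2,0,0,0,8.2,0.45],[0.2,1.2,0,0,0,8.2,0.45],[0.2,1.2,0,0,0,8.2,0.45],[0.2,1.2,0,0,0,8.2,0.45]]
  ]
}}

```text
clock: 11.55
eef_pos: [0.5715, 0.0887, 0.2223]
tool_rot: [0.464, 0.886, 0.016, 0.008]
ft_force: [-0.3, 0.5, -0.2]
grip_width: 0.0383
```

Request:
{"method": "move_arm", "body": {
  "series": [
    [[0.2,1.2,0,0,0,8.2,0.45],[0.2,1.2,-0.5,0,0,8.2,0.45],[0.2,1.2,-0.5,0,0,8.2,0.45],[0.2,1,-0.5,0,0,8.2,0.45],[0,0,0,0,0,8.2,0.45]]
  ]
}}

```text
clock: 12.05
eef_pos: [0.5801, 0.1382, 0.2107]
tool_rot: [0.108, 0.994, 0.021, 0.004]
ft_force: [-0.9, 0.5, 0.2]
grip_width: 0.0381
```

```bash
python3 - <<'E'
from h import *
st()
E
```

```text
t 12.05 pos [0.5801 0.1382 0.2107] yhead 77.55 z [ 0.013  0.04  -0.999] q [0.22 0.42 0.21 1.34 0.04 0.43] F [-0.85  0.53  0.25] w 0.03814173357010011
```

Request:
{"method": "move_arm", "body": {
  "series": [
    [[-0.8,-0.3,-2,-2.3,0.7,4.3,0.45],[0,0,-2,0,0,0,0.45],[0,0,-3,0,0,0,0.45],[0,0,-2,0,0,0,0.45],[0,0,0,0,0,0,0.45]]
  ]
}}

```text
clock: 12.55
eef_pos: [0.5732, 0.1362, 0.1223]
tool_rot: [0.067, 0.998, 0.001, 0.004]
ft_force: [-0.7, -0.7, -1.1]
grip_width: 0.0384
```

```bash
python3 - <<'E'
from h import *
st()
o,p,d,P=wrist('w9')
q=P[(d>0)&(P[...,2]>.047)&(P[...,2]<.06)]*1000
ey=np.array([.1415,.98994]);ex=np.array([.98994,-.1415]);r=q[:,:2]-[557.1,27.15];Y=r@ey;X=r@ex
m=(Y>98)&(Y<122)&(abs(X)<32);print("bar y",np.percentile(Y[m],[2,50,98]),m.sum())
t=(o["eef_pos"][:2]*1000-[557.1,27.15]);print("tcp X,Y",t@ex,t@ey)
E
```

```text
t 12.55 pos [0.5732 0.1362 0.1223] yhead 82.27 z [ 0.007  0.001 -1.   ] q [ 0.23  0.47  0.05  1.14 -0.    0.37] F [-0.69 -0.65 -1.14] w 0.03844307085606463
bar y [104.9065176  109.51174411 114.3199393 ] 1410
tcp X,Y 0.4725820030521801 110.18186335414836
```

View pics/w9.png

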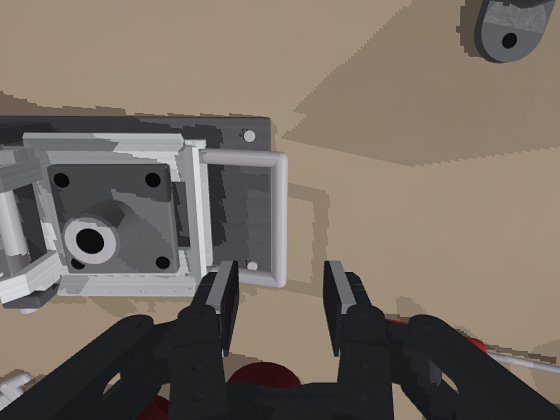

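The bar lies at (280,218), centred between the fingers to within 1 mm. Descending onto it.

Request:
{"method": "move_arm", "body": {
  "series": [
    [[0,0,-2,0,0.4,0,0.45],[0,0,-2,0,0,0,0.45],[0,0,-2,0,0,0,0.45],[0,0,-1,0,0,0,0.45],[0,0,0,0,0,0,0.45]]
  ]
}}

```text
clock: 13.1
eef_pos: [0.5803, 0.1377, 0.0619]
tool_rot: [0.068, 0.998, 0.003, 0.009]
ft_force: [-0.5, -0.5, -0.3]
grip_width: 0.0387
```

```bash
python3 - <<'E'
from h import *
st()
E
```

```text
t 13.1 pos [0.5803 0.1377 0.0619] yhead 82.25 z [ 0.018  0.005 -1.   ] q [ 0.23  0.53 -0.02  1.    0.    0.37] F [-0.53 -0.46 -0.29] w 0.038659736525579365
```

Request:
{"method": "move_arm", "body": {
  "series": [
    [[-0.8,-0.2,-0.5,-0.3,1.2,0,0.45],[0,0,-0.8,0,0,0,0.45],[0,0,-0.8,0,0.3,0,0.45],[0,0,-0.7,0,0.3,0,0.45],[0,0,0,0,0,0,0.45]]
  ]
}}

```text
clock: 13.6
eef_pos: [0.5746, 0.1361, 0.0362]
tool_rot: [0.068, 0.998, 0.0, -0.004]
ft_force: [-0.1, 0.5, 0.4]
grip_width: 0.0381
```

```bash
python3 - <<'E'
from h import *
st()
E
```

```text
t 13.6 pos [0.5746 0.1361 0.0362] yhead 82.24 z [-0.009  0.001 -1.   ] q [ 0.23  0.57 -0.03  0.98  0.    0.37] F [-0.1   0.45  0.4 ] w 0.03813167845330415
```

Request:
{"method": "move_arm", "body": {
  "series": [
    [[-0.2,-0.1,-0.4,0,-0.5,0,0.45],[0,0,-0.1,0,0,0,0.2],[0,0,0,0,0,0,0],[0,0,0,0,0,0,0],[0,0,0,0,0,0,0]]
  ]
}}

```text
clock: 14.1
eef_pos: [0.5725, 0.1355, 0.0307]
tool_rot: [0.068, 0.998, 0.001, 0.0]
ft_force: [0.6, -0.4, -1.7]
grip_width: 0.0077
```

```bash
python3 - <<'E'
from h import *
st()
ey=np.array([.1415,.98994]);h=np.array([547.5,-40.2,50])
for th in range(0,181,10):
    a=np.radians(th);q=h+177*np.array([ey[0]*np.cos(a),ey[1]*np.cos(a),np.sin(a)])-[0,0,18.7]
    print(th,(q/10).round(2))
E
```

```text
t 14.1 pos [0.5725 0.1355 0.0307] yhead 82.24 z [ 0.001  0.002 -1.   ] q [ 0.23  0.57 -0.05  0.95  0.    0.37] F [ 0.59 -0.37 -1.72] w 0.007677021793123943
0 [57.25 13.5   3.13]
10 [57.22 13.24  6.2 ]
20 [57.1  12.45  9.18]
30 [56.92 11.15 11.98]
40 [56.67  9.4  14.51]
50 [56.36  7.24 16.69]
60 [56.    4.74 18.46]
70 [55.61  1.97 19.76]
80 [55.18 -0.98 20.56]
90 [54.75 -4.02 20.83]
100 [54.32 -7.06 20.56]
110 [ 53.89 -10.01  19.76]
120 [ 53.5  -12.78  18.46]
130 [ 53.14 -15.28  16.69]
140 [ 52.83 -17.44  14.51]
150 [ 52.58 -19.19  11.98]
160 [ 52.4  -20.49   9.18]
170 [ 52.28 -21.28   6.2 ]
180 [ 52.25 -21.54   3.13]
```

The bar is gripped. Starting the swing along the arc (radius 177 mm about the hinge).

Request:
{"method": "move_arm", "body": {
  "series": [
    [[0,0,1.2,0,0,0,0],[0,-0.2,1.8,0,0,0,0],[-0.1,-0.4,1.8,0,0,0,0],[-0.1,-0.6,1.7,0,0,0,0],[-0.1,-0.8,1.7,0,0,0,0]]
  ]
}}

```text
clock: 14.6
eef_pos: [0.5696, 0.1159, 0.1142]
tool_rot: [0.067, 0.998, 0.001, -0.0]
ft_force: [1.6, -0.7, -6.4]
grip_width: 0.0077
```

```bash
cat >> h.py <<'E'
def ang():
    st();o=bot.get_obs();h=np.array([54.75,-4.02,3.13]);e=np.array([.1415,.98994])
    p=o["eef_pos"]*100-h;r=p[:2]@e;th=np.arctan2(p[2],r);print("theta",np.degrees(th).round(1),"r",np.hypot(r,p[2]).round(2),"lat",(p[:2]@[e[1],-e[0]]).round(2))
    R=Ro.from_quat(o["tool_rot"]).as_matrix()[:,2];print("levelrot",np.degrees([-R[1],R[0]]).round(2))
    for k in range(1,11):
        a=th+np.radians(7*k);a0=th+np.radians(7*(k-1))
        if a>np.pi+.1:break
        print(k,np.degrees(a).round(),(17.7*(np.cos(a)-np.cos(a0))*e).round(2),(17.7*(np.sin(a)-np.sin(a0))).round(2))
E
python3 -c "
from h import *
ang()"
```

```text
t 14.6 pos [0.5696 0.1159 0.1142] yhead 82.29 z [-0.001  0.003 -1.   ] q [0.2  0.47 0.03 1.13 0.   0.33] F [ 1.6  -0.73 -6.35] w 0.00766103276446175
theta 27.7 r 17.81 lat -0.02
levelrot [-0.15 -0.04]
1 35.0 [-0.16 -1.11] 1.85
2 42.0 [-0.19 -1.32] 1.7
3 49.0 [-0.22 -1.52] 1.52
4 56.0 [-0.24 -1.69] 1.32
5 63.0 [-0.26 -1.84] 1.11
6 70.0 [-0.28 -1.96] 0.87
7 77.0 [-0.29 -2.05] 0.62
8 84.0 [-0.3  -2.11] 0.37
9 91.0 [-0.31 -2.14] 0.1
10 98.0 [-0.3  -2.13] -0.16
```

Request:
{"method": "move_arm", "body": {
  "series": [
    [[-0.2,-1.1,1.7,0,0,0,0],[-0.2,-1.3,1.7,0,0,0,0],[-0.2,-1.5,1.5,0,0,0,0],[-0.2,-1.7,1.3,0,0,0,0],[-0.3,-1.8,1.1,0,0,0,0]]
  ]
}}

```text
clock: 15.1
eef_pos: [0.5589, 0.041, 0.1927]
tool_rot: [0.066, 0.998, 0.002, 0.001]
ft_force: [6.9, -4.8, -12.6]
grip_width: 0.008
```

```bash
python3 -c "
from h import *
ang()"
```

```text
t 15.1 pos [0.5589 0.041  0.1927] yhead 82.4 z [ 0.002  0.005 -1.   ] q [0.07 0.38 0.09 1.28 0.   0.2 ] F [  6.94  -4.78 -12.59] w 0.007958474410870314
theta 63.1 r 18.1 lat -0.01
levelrot [-0.26  0.12]
1 70.0 [-0.28 -1.96] 0.86
2 77.0 [-0.29 -2.05] 0.61
3 84.0 [-0.3  -2.11] 0.35
4 91.0 [-0.31 -2.14] 0.09
5 98.0 [-0.3  -2.13] -0.17
6 105.0 [-0.3 -2.1] -0.43
7 112.0 [-0.29 -2.03] -0.69
8 119.0 [-0.28 -1.93] -0.93
9 126.0 [-0.26 -1.8 ] -1.16
10 133.0 [-0.24 -1.65] -1.38
```

Request:
{"method": "move_arm", "body": {
  "series": [
    [[-0.3,-2,0.6,0,0,0,0],[-0.3,-2,0.5,0,0,0,0],[-0.3,-2.1,0.2,0,0,0,0],[-0.3,-2.1,0,0,0,0,0],[-0.3,-2.1,-0.2,0,0,0,0]]
  ]
}}

```text
clock: 15.6
eef_pos: [0.545, -0.0593, 0.2141]
tool_rot: [0.064, 0.998, 0.01, 0.006]
ft_force: [4.9, 3.8, -12.1]
grip_width: 0.0071
```

```bash
python3 -c "
from h import *
ang()
p,d=bot.camera('scene');save(cv2.resize(p[100:340,130:430],None,fx=2.5,fy=2.5),'s2.png')"
```

```text
t 15.6 pos [ 0.545  -0.0593  0.2141] yhead 82.62 z [ 0.014  0.019 -1.   ] q [-0.12  0.33  0.09  1.31  0.02  0.01] F [  4.93   3.78 -12.06] w 0.007145206725837216
theta 96.0 r 18.38 lat 0.02
levelrot [-1.1   0.82]
1 103.0 [-0.3  -2.11] -0.36
2 110.0 [-0.29 -2.05] -0.61
3 117.0 [-0.28 -1.96] -0.86
4 124.0 [-0.26 -1.84] -1.1
5 131.0 [-0.24 -1.7 ] -1.32
6 138.0 [-0.22 -1.53] -1.52
7 145.0 [-0.19 -1.33] -1.69
8 152.0 [-0.16 -1.12] -1.84
9 159.0 [-0.13 -0.89] -1.97
10 166.0 [-0.09 -0.64] -2.06
```

View pics/s2.png

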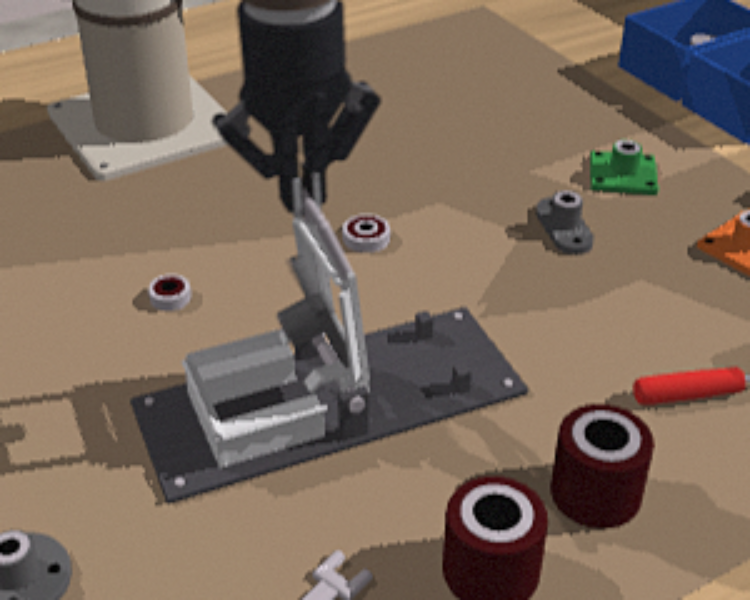

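Past upright, the unit is riding on the tabs at (305,320). The gripper has crept about 7 mm too high on the bar, so I'll correct downward as the swing goes on.

Request:
{"method": "move_arm", "body": {
  "series": [
    [[-0.3,-1.9,-0.9,-0.6,0.4,0,0],[-0.3,-1.9,-0.9,-0.5,0.4,0,0],[-0.3,-1.9,-1,0,0,0,0],[-0.3,-1.8,-1.2,0,0,0,0],[-0.2,-1.7,-1.4,0,0,0,0]]
  ]
}}

```text
clock: 16.15
eef_pos: [0.5315, -0.1552, 0.1721]
tool_rot: [0.066, 0.998, -0.001, 0.007]
ft_force: [-1.1, 3.1, -3.1]
grip_width: 0.0077
```

```bash
python3 -c "
from h import *
ang()"
```

```text
t 16.15 pos [ 0.5315 -0.1552  0.1721] yhead 82.44 z [ 0.014 -0.003 -1.   ] q [-0.28  0.37  0.02  1.21  0.   -0.15] F [-1.13  3.14 -3.09] w 0.00769344644385221
theta 129.5 r 18.26 lat 0.04
levelrot [0.16 0.79]
1 137.0 [-0.22 -1.56] -1.47
2 144.0 [-0.2  -1.37] -1.66
3 151.0 [-0.17 -1.16] -1.81
4 158.0 [-0.13 -0.94] -1.94
5 165.0 [-0.1 -0.7] -2.04
6 172.0 [-0.06 -0.44] -2.11
7 179.0 [-0.03 -0.19] -2.15
8 186.0 [0.01 0.08] -2.16
```

Request:
{"method": "move_arm", "body": {
  "series": [
    [[-0.2,-1.3,-1.9,0,0.7,0,0],[-0.2,-1.3,-1.7,0,0,0,0],[-0.2,-1.1,-1.8,0,0,0,0],[-0.1,-0.8,-1.7,0,0,0,0],[-0.1,-0.6,-1.7,0,0,0,0]]
  ]
}}

```text
clock: 16.65
eef_pos: [0.5238, -0.2086, 0.0874]
tool_rot: [0.067, 0.998, -0.002, 0.003]
ft_force: [1.0, 1.3, 0.1]
grip_width: 0.0076
```

```bash
python3 -c "
from h import *
ang()"
```

```text
t 16.65 pos [ 0.5238 -0.2086  0.0874] yhead 82.27 z [ 0.006 -0.004 -1.   ] q [-0.38  0.46 -0.07  1.03 -0.   -0.24] F [1.04 1.31 0.06] w 0.007607431485362772
theta 161.8 r 17.91 lat 0.04
levelrot [0.2  0.37]
1 169.0 [-0.08 -0.54] -2.09
2 176.0 [-0.04 -0.29] -2.14
3 183.0 [-0.   -0.03] -2.16
```

Request:
{"method": "move_arm", "body": {
  "series": [
    [[0,-0.3,-1.5,0,0.3,0,0],[0,-0.2,-1.2,0,0,0,0],[0,-0.1,-1,0,0,0,0],[0,0,-0.7,0,0,0,0],[0,0,0,0,0,0,0]]
  ]
}}

```text
clock: 17.15
eef_pos: [0.5227, -0.2152, 0.0404]
tool_rot: [0.068, 0.998, -0.003, -0.001]
ft_force: [-0.4, -1.2, 0.1]
grip_width: 0.0078
```

```bash
python3 -c "
from h import *
ang()
p,d=bot.camera('scene');save(cv2.resize(p[150:340,130:430],None,fx=2.5,fy=2.5),'s3.png')"
```

```text
t 17.15 pos [ 0.5227 -0.2152  0.0404] yhead 82.22 z [-0.003 -0.005 -1.   ] q [-0.39  0.52 -0.11  0.94 -0.01 -0.25] F [-0.36 -1.23  0.08] w 0.007762037439942685
theta 177.1 r 17.69 lat 0.02
levelrot [ 0.28 -0.15]
1 184.0 [0.   0.02] -2.16
```

View pics/s3.png

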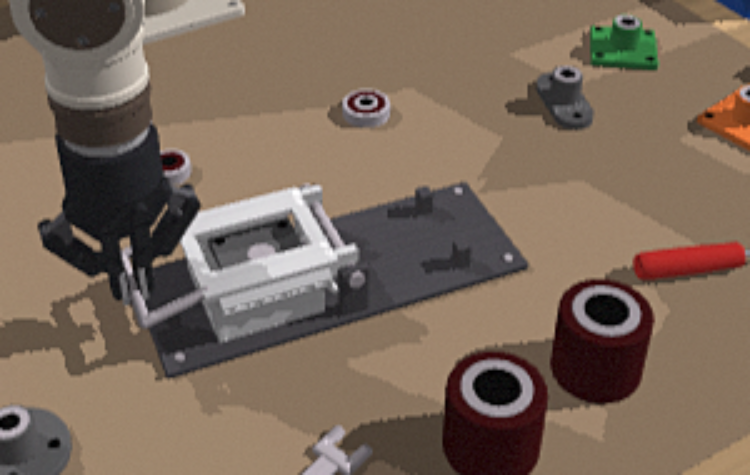

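The cradle is almost over, with the unit's flat back visible through the tray window at (250,240). Lower until the tray meets its rest.

Request:
{"method": "move_arm", "body": {
  "series": [
    [[0,0,-0.5,0,0,0,0],[0,0,-0.3,0,0,0,0],[0,0,-0.2,0,0,0,0],[0,0,0,0,0,0,0],[0,0,0,0,0,0,0]]
  ]
}}

```text
clock: 17.7
eef_pos: [0.5228, -0.2152, 0.041]
tool_rot: [0.067, 0.998, -0.005, 0.001]
ft_force: [0.6, -1.5, -1.1]
grip_width: 0.0071
```

```bash
python3 -c "
from h import *
ang()"
```

```text
t 17.7 pos [ 0.5228 -0.2152  0.041 ] yhead 82.29 z [ 0.001 -0.01  -1.   ] q [-0.39  0.51 -0.12  0.94 -0.01 -0.25] F [ 0.57 -1.52 -1.08] w 0.007089743396874432
theta 176.9 r 17.7 lat 0.03
levelrot [0.55 0.06]
1 184.0 [0.   0.01] -2.16
```

The arm no longer goes down, so the tray is probably resting and the bar sits lower in the pads. Opening, then checking by camera.

Request:
{"method": "move_arm", "body": {
  "series": [
    [[0,0,0,0,0,0,0.2],[0,0,0,0,0,0,0.4],[0,0,0,0,0,0,0.45],[0,0,0,0,0,0,0.45],[0,0,0,0,0,0,0.45]]
  ]
}}

```text
clock: 18.2
eef_pos: [0.5241, -0.2148, 0.0405]
tool_rot: [0.067, 0.998, -0.004, 0.002]
ft_force: [-0.3, 0.1, -0.4]
grip_width: 0.0382
```

Request:
{"method": "move_arm", "body": {
  "series": [
    [[0,0,1,0.5,0,0,0.45],[0,0,2,0,0,0,0.45],[0,0,3,0,0,0,0.45],[0,0,4,0,0,0,0.45],[0,0,4,0,0,0,0.45]]
  ]
}}

```text
clock: 18.7
eef_pos: [0.5185, -0.2126, 0.1802]
tool_rot: [0.067, 0.998, 0.004, -0.006]
ft_force: [1.2, -0.2, -0.2]
grip_width: 0.0382
```

Request:
{"method": "move_arm", "body": {
  "series": [
    [[-3,0,3,0,0,0,0.45],[-4,0,2,0,0,0,0.45],[-4,0,1,0,0,0,0.45],[-4,0,0,0,0,0,0.45],[0,0,0,0,0,0,0.45]]
  ]
}}

```text
clock: 19.2
eef_pos: [0.3682, -0.2138, 0.2538]
tool_rot: [0.066, 0.998, 0.0, 0.003]
ft_force: [0.7, -0.4, -0.1]
grip_width: 0.0383
```

```bash
python3 - <<'E'
from h import *
st()
ey=np.array([.1415,.98994]);ex=np.array([.98994,-.1415])
p,d=bot.camera("top");save(cv2.resize(p[150:250,235:405],None,fx=4,fy=4,interpolation=cv2.INTER_CUBIC),"t2.png")
P=pts("top",d)[150:250,235:405].reshape(-1,3)*1000
r=P[:,:2]-[547.5,-40.2];X=r@ex;Y=r@ey;Z=P[:,2]
h=lambda a:(len(a),np.percentile(a,[2,50,98]).round(1)) if len(a) else None
m=(Y<-165)&(Y>-190)&(Z>30)&(abs(X)<30);print("bar Z",h(Z[m]),"Y",h(Y[m]))
m=(Y<-35)&(Y>-95)&(abs(X)<18)&(Z>25);print("window Z",h(Z[m]))
for y in range(-95,-30,10):
  m=(abs(Y-y)<5)&(abs(X)<20)&(Z>20);print(y,h(Z[m]))
m=(Y<-30)&(Y>-100)&(abs(X)>32)&(abs(X)<44);print("tray back Z",h(Z[m]))
p,d=bot.camera("scene");save(cv2.resize(p[150:340,130:430],None,fx=2.5,fy=2.5),"s4.png")
E
```

```text
t 19.2 pos [ 0.3682 -0.2138  0.2538] yhead 82.43 z [ 0.007  0.    -1.   ] q [-0.53  0.08 -0.13  1.35  0.   -0.4 ] F [ 0.74 -0.36 -0.1 ] w 0.03826108120332812
bar Z (84, array([47.3, 53.8, 58.6])) Y (84, array([-180.6, -175.2, -171. ]))
window Z (289, array([45.1, 50.1, 55.5]))
-95 (53, array([45. , 49.5, 55.8]))
-85 (56, array([44.1, 49.3, 54. ]))
-75 (52, array([42.9, 50.2, 55.4]))
-65 (54, array([45.3, 49.8, 55.4]))
-55 (54, array([45.2, 50.5, 54.6]))
-45 (51, array([45.7, 49.9, 56.4]))
-35 (58, array([46.2, 50.1, 54.8]))
tray back Z (233, array([62.5, 68. , 73.7]))
```

View pics/t2.png

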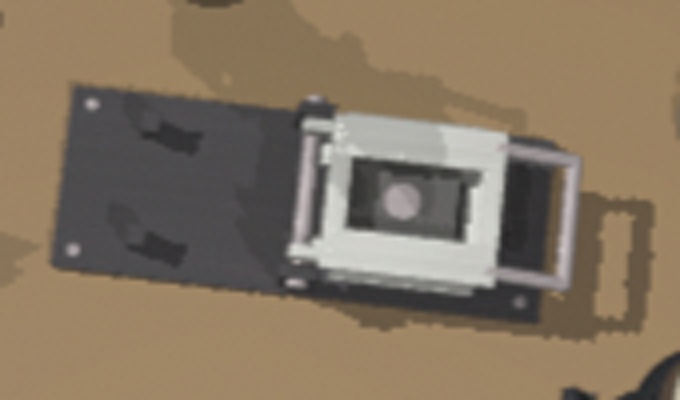

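View pics/s4.png

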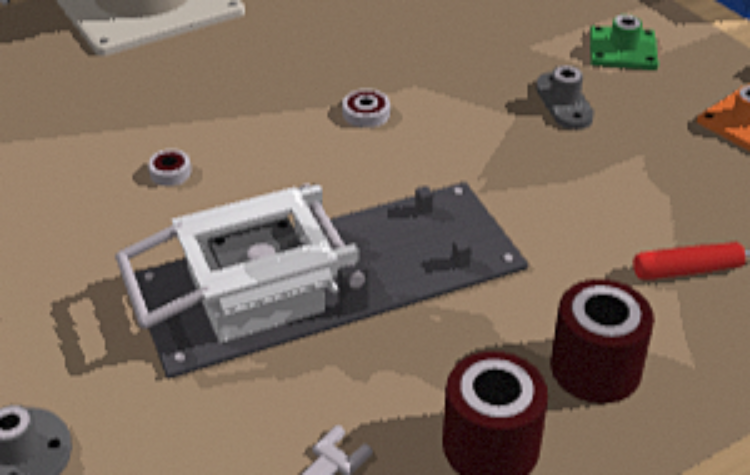

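The bar top is at 54 mm, so the tray is fully over. The unit's back shows flat at z = 50 mm through the window, that is, 10 mm above the ledges. One check of its horizontal position.

```bash
python3 - <<'E'
from h import *
def px(n,u,v,z):
    i,f=K(n);T=np.array(i["cam_to_world"]);r=T[:3,:3]@[(u-i["cx"])/f,(v-i["cy"])/f,1];return T[:3,3]+r*(z-T[2,3])/r[2]
a=px("top",235+402.5/4,150+201/4,.05);b=px("scene",130+262/2.5,150+250/2.5,.05)
print("disc",a,b)
ey=np.array([.1415,.98994]);ex=np.array([.98994,-.1415])
for q in(a,b):
    r=q[:2]*1000-[538.7,-101.6];print(r@ex,r@ey,np.hypot(*r))
st()
E
```

```text
disc [ 0.54056921 -0.1037765   0.05      ] [ 0.54102249 -0.09989365  0.05      ]
2.1583805969297103 -1.8901077218211735 2.8689868550436994
2.057675329267829 2.0178179050880076 2.881941736848943
t 19.3 pos [ 0.3722 -0.2148  0.254 ] yhead 82.51 z [ 0.011 -0.001 -1.   ] q [-0.53  0.08 -0.13  1.35  0.   -0.4 ] F [0.2  0.48 0.  ] w 0.03849856914190294
```

The unit is within about 3 mm of the nest centre in both cameras, and the robot is clear. Handing in.

```bash
python3 -c "
from h import *
print(bot.job_done())"
```

```text
the job is handed in; nothing more can be done
None
```

I seated the grey square unit hub up in the cradle and let go of it. I then swung the cradle over by its bar, let go and backed the arm away. The job was handed in at about 19 s, and no verdict was reported.

- **Seating:** the unit was about 1.3 mm from the cradle's centre, with the flange flat at the expected height.
- **Final position:** the bar top is at 54 mm (centre about 49 mm), so the cradle is fully over. The unit's back lies flat at z = 50 mm, 10 mm above the ledges. It is about 3 mm from the nest's centre in both the top and scene cameras.
- **What went less cleanly:**
  - The first tilt estimate of the held unit, about 6°, was not borne out. A cleaner fit at contact gave about 2°, and the unit was level once released.
  - During the swing the gripper crept up to about 7 mm high on the bar, with up to about 13 N of pull on it. I corrected this partway over, and the grip held.
  - The along-hinge-line estimates from the two final camera views differ by about 4 mm, well inside the 15 mm tolerance.

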